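Recharge and load the wire-spool drying stand

ROBOT

A 6-joint arm with a two-finger parallel gripper is mounted at the origin on the work surface. World frame = base frame: x ahead of the robot, y to its left, z up, the work surface at z = 0. Lengths are in mm, angles in rad, forces in N, time in s.
With the tool pointing down it reaches from about 325 to 875 mm from the base axis. Payload 4.4 kg.
Tool frame: the origin (TCP) lies on the centre line of the jaws, within the pads' length; the fingertips stand ahead of it and the grasp point (between the pads) lies 6 mm ahead of it (ctrl.tcp_to_tips is the z of the fingertips in the tool frame, in mm); z points along the fingers, y is the direction in which the jaws open and shut (so a half turn about z gives the same grasp; the last joint's range is limited). The gripper opens to 85 mm and grips with 20 to 120 N. Pads are 22 mm wide; open, the fingers measure 114 mm over their backs; the gripper's body (76 mm by 85 mm) begins 54 mm behind the grasp point. The pads swing forward as they close: fully open they stand 13 mm farther back than shut.
Start: joints at [-1.448, 0.207, 1.542, -0, 1.393, -0.15], TCP at [154.909, -553.742, 256.282] pointing down, gripper open.
Joint ranges: [-2.73, 2.73], [-0.86, 2.22], [0.23, 2.46], [-1.11, 4.25], [0.08, 2.63], [-2.82, 2.82]. Speed limits (rad/s): [2.79, 2.79, 3.14, 3.14, 3.14, 3.14].

INTERFACE

Orientations are given as a 3x3 rotation matrix whose columns are the frame's x, y, z axes.
In Python, from plant import ctrl, sensors, optics gives the robot as it stands. Calls block until the motion is done:
- ctrl.move_ptp(position, orientation): joint-space move of the TCP to a pose.
- ctrl.move_l(position, rot=None, vel=150, threshold=None): straight line of the TCP; rot=None keeps the orientation; vel is the mean speed in mm/s. With threshold (N) it stops when the force on the tool has changed by that much, and returns True; else False.
- ctrl.set_joints(angles): joint-space move.
- ctrl.gripper_to(opening, force=None): finger opening in mm; force is the grip in N (None keeps the last); returns when the fingers have stopped.
- ctrl.hold(seconds).
- ctrl.solve_ik(position, orientation): joint angles nearest the present ones, or None.
- sensors.read_state(): the state.
- optics.grab_frame(name): name is "scene" or "top" or "wrist"; returns (picture, depth): 384x512x3 uint8, red, green, blue; 384x512 float32, mm along the optical axis (not along the pixel's ray), 0 where there is no reading.
- optics.camera_params(name): a dict with "mtx" (3x3 intrinsics, pixels), "k1" (the pictures are not rectified: a ray, as slopes to the right and down, at radius r is drawn at 1 + k1 r^2 times it, then the intrinsics apply), "R" (3x3) and "t" (3): a world point X has camera coordinates R X + t; the wrist camera has in their place "T_tool_cam" (4x4, takes a point from camera to tool coordinates, whose origin is the TCP and whose axes are the flange's). Camera axes: x right, y down, z forward; pixel columns grow to the right and rows downward; lengths in mm; the calibration is good to about 2 mm. A picture is of the moment at which its call begins: read the wrist's pose just before it. camera_params takes no time and is no camera call.
A pose or a line that the arm cannot do raises ctrl.MotionError and nothing moves.
- ctrl.finish_job(): hands the job in, once; it reports no verdict.
The state is a dict: "t": time; "q": joint angles; "qvel": joint speeds; "tau": joint torques, N m; "eef_pos": TCP position; "eef_rot": TCP orientation; "force": force on the tool from outside, world axes, zero at the start; "wrist_torque": the same for the moment, N m; "grip_width": finger opening in mm.
Only numpy, scipy, OpenCV 4.12 (cv2) and the standard library are available. Lean on these libraries where they do the work, as an engineer would, in place of code of your own. Each camera call takes 0.05 s, during which the arm holds its last target.

TASK

Get the drying stand ready: set every fresh desiccant ball from the white rack into the steel pot with the old beads, then take the stirrer and, with its foot right down among the beads, stir them together in circles about halfway between the middle and the wall, at least five full rounds one way, until every old bead has shifted; stand the stirrer back in its holder, foot down. Also thread every wire spool on the bench, lying flat, onto the stand's spindle, pushed fully down one upon another (before or after the stirring, as you like). Keep all beads and balls in the pot, and do not disturb the white bottle.

Things in the scene. Friction and masses are not known exactly. Their poses are not given: they have to be found in the camera images.
- pot_floor (a point): centre of the inner floor of the open round steel pot that is fixed on one end of the aluminium drying stand (base plate 175 x 360 x 12 mm, its long side along its y axis, bolted down). The pot is 80 mm in inner radius with a 4 mm wall; its rim is 80 mm above this point; this point is 17 mm above the bench. z is up; the spindle stands 190 mm away in this frame's +y direction
- spindle_base (a point): foot of the upright steel spindle on the other end of the drying stand, on top of the base plate, 12 mm above the bench. The spindle is 14 mm in diameter and 74 mm tall, its tip narrowing over the last 6 mm
- holder_floor (a point): centre of the inner floor of the fixed grey stirrer holder, an open round cup on the bench: inner radius 22 mm, outer radius 26 mm (its foot 40 mm), rim 52 mm above this point; this point is 6 mm above the bench
- stirrer: stirrer standing in its holder, 150 mm tall, 160 g: a round steel foot 30 mm in diameter and 12 mm thick, a 12 mm rod, and at the top a square wooden grip 24 x 24 mm that runs from 95 to 150 mm above the foot's underside. Origin: centre of the foot's underside; z runs up the rod, x and y are square to the grip's faces. It may pivot in the fingers when pushed
- bead1: old desiccant bead, a hard, smooth (friction about 0.25) white ball 26 mm in diameter, 15 g, lying in the pot from the start. Origin: its centre
- bead2: old desiccant bead, a hard, smooth (friction about 0.25) white ball 26 mm in diameter, 15 g, lying in the pot from the start. Origin: its centre
- bead3: old desiccant bead, a hard, smooth (friction about 0.25) white ball 26 mm in diameter, 15 g, lying in the pot from the start. Origin: its centre
- bead4: old desiccant bead, a hard, smooth (friction about 0.25) white ball 26 mm in diameter, 15 g, lying in the pot from the start. Origin: its centre
- bead5: old desiccant bead, a hard, smooth (friction about 0.25) white ball 26 mm in diameter, 15 g, lying in the pot from the start. Origin: its centre
- bead6: old desiccant bead, a hard, smooth (friction about 0.25) white ball 26 mm in diameter, 15 g, lying in the pot from the start. Origin: its centre
- fresh1: fresh desiccant ball, hard, smooth (friction about 0.25) and white, 36 mm in diameter, 50 g (35 to 70 g), when present standing in one of the three ring nests of a fixed white rack (plate 250 x 70 x 10 mm, nests 80 mm apart along it, each a ring 34 mm across whose top is 18 mm above the bench); the ball's centre is 32 mm above the bench there. Origin: its centre. May be absent
- fresh2: fresh desiccant ball, hard, smooth (friction about 0.25) and white, 36 mm in diameter, 50 g (35 to 70 g), when present standing in one of the three ring nests of a fixed white rack (plate 250 x 70 x 10 mm, nests 80 mm apart along it, each a ring 34 mm across whose top is 18 mm above the bench); the ball's centre is 32 mm above the bench there. Origin: its centre. May be absent
- fresh3: fresh desiccant ball, hard, smooth (friction about 0.25) and white, 36 mm in diameter, 50 g (35 to 70 g), when present standing in one of the three ring nests of a fixed white rack (plate 250 x 70 x 10 mm, nests 80 mm apart along it, each a ring 34 mm across whose top is 18 mm above the bench); the ball's centre is 32 mm above the bench there. Origin: its centre. May be absent
- spool1: spool of copper wire with grey flanges, when present lying flat on the bench, its bore upright: 62 mm in diameter, 28 mm high, bore 22 mm, 120 g (84 to 170 g). Origin: centre of its underside; z along the bore; either way up will do. May be absent
- spool2: spool of copper wire with grey flanges, when present lying flat on the bench, its bore upright: 62 mm in diameter, 28 mm high, bore 22 mm, 120 g (84 to 170 g). Origin: centre of its underside; z along the bore; either way up will do. May be absent
- spool3: spool of copper wire with grey flanges, when present lying flat on the bench, its bore upright: 62 mm in diameter, 28 mm high, bore 22 mm, 120 g (84 to 170 g). Origin: centre of its underside; z along the bore; either way up will do. May be absent
- bottle: bystander: white bottle 60 mm in diameter, 150 mm tall, standing beyond the work. Origin: centre of its underside

How it is judged:
By the outcome, as a careful person would: the job done as asked, in the order asked, and still so for the second after the job is handed in, with the robot touching nothing.
Of fresh1, fresh2, fresh3 only 1 to 3 are there at a start; the rules pass over those that are not, and their reading is None.
Of spool1, spool2, spool3 only 1 to 3 are there at a start; the rules pass over those that are not, and their reading is None.
At some moment in a run one of spool1, spool2, spool3 may be knocked a few centimetres aside while the robot is not near it.
It also fails if it takes over 210 s, if anything falls off the work surface, if the arm or the gripper's body presses on something with over 40 N, if the wrist force passes 120 N, or if a joint passes its speed limit or range.

## Working session

There is one attempt and no reset: what is moved stays moved. The work goes in short steps, each a Python script; the robot and the scene stay as the last script left them, time stands still between calls to the robot, and variables do not carry over. Pictures are saved under pics/ and viewed, and the job is handed in when it is done.

```bash
ls; mkdir -p pics
python3 - <<'E'
from plant import ctrl,sensors,optics
import cv2
for n in ("scene","top"):
    im,d=optics.grab_frame(n); cv2.imwrite(f"pics/{n}0.png",im[:,:,::-1])
    p=optics.camera_params(n); print(n,{k:(v.round(3).tolist() if hasattr(v,'round') and hasattr(v,'tolist') else v) for k,v in p.items()})
print(optics.camera_params("wrist"),ctrl.tcp_to_tips); print(sensors.read_state())
E
```

```text
pics
scene {'mtx': [[355.447, 0.0, 250.183], [0.0, 355.447, 189.465], [0.0, 0.0, 1.0]], 'k1': -0.04590533488928556, 'R': [[0.582, 0.813, -0.011], [0.465, -0.344, -0.816], [-0.667, 0.469, -0.578]], 't': [-317.474, -197.198, 1204.75]}
top {'mtx': [[369.887, 0.0, 259.496], [0.0, 369.887, 199.555], [0.0, 0.0, 1.0]], 'k1': -0.007523851811725109, 'R': [[0.025, -1.0, 0.008], [-0.997, -0.025, -0.066], [0.066, -0.006, -0.998]], 't': [-10.683, 547.506, 974.138]}
{'mtx': array([[296.30997138,   0.        , 255.43074251],
       [  0.        , 296.30997138, 189.18830009],
       [  0.        ,   0.        ,   1.        ]]), 'k1': -0.03362929791014217, 'T_tool_cam': array([[ 9.20511918e-05, -9.63889830e-01, -2.66301308e-01,
         6.70935105e+01],
       [ 9.99999777e-01, -8.74779585e-05,  6.62295979e-04,
        -1.89735589e-01],
       [-6.61675853e-04, -2.66301310e-01,  9.63889607e-01,
        -1.18020992e+02],
       [ 0.00000000e+00,  0.00000000e+00,  0.00000000e+00,
         1.00000000e+00]])} 25.0
{'t': 0.1, 'q': array([-1.44849136e+00,  2.07357863e-01,  1.54280228e+00, -1.43837175e-06,
        1.39354201e+00, -1.50472226e-01]), 'qvel': array([ 0.000705  , -0.00023405, -0.00419314, -0.00176439, -0.00187097,
        0.00169245]), 'tau': array([-7.19580385e-05, -3.84089649e+01, -2.92548215e+01, -2.25689428e-04,
        4.81877752e-03,  5.78735524e-06]), 'eef_pos': array([ 154.83435171, -553.09840075,  255.23291864]), 'eef_rot': array([[ 9.63026387e-01,  2.69406962e-01, -2.58765381e-04],
       [ 2.69406902e-01, -9.63024163e-01,  2.09357372e-03],
       [ 3.14826022e-04, -2.08587991e-03, -9.99997775e-01]]), 'force': array([-0.98633189,  0.1997081 , -0.15102009]), 'wrist_torque': array([-0.01680097, -0.0061635 , -0.02257346]), 'grip_width': 85.34149617623214}
```

View pics/scene0.png

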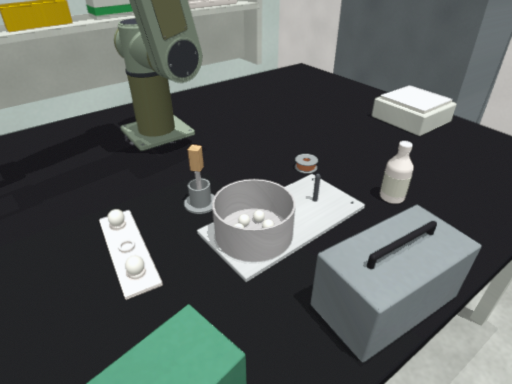

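View pics/top0.png

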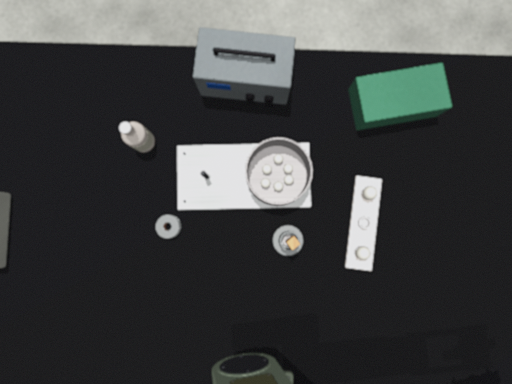

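```bash
cat > h.py <<'E'
import numpy as np, cv2
from plant import ctrl,sensors,optics
def ray(name,u,v,pose=None):
    p=optics.camera_params(name)
    xy=cv2.undistortPoints(np.array([[[u,v]]],float),np.array(p["mtx"]),np.array([p["k1"],0,0,0,0.]))[0,0]
    d=np.array([xy[0],xy[1],1.])
    if name=="wrist":
        T=np.array(p["T_tool_cam"]); pos,R=pose
        return R@(T[:3,:3]@np.zeros(3)+T[:3,3])+pos, R@T[:3,:3]@d
    R=np.array(p["R"]);t=np.array(p["t"])
    return -R.T@t, R.T@d
def at_z(name,u,v,z,pose=None):
    o,d=ray(name,u,v,pose); return o+d*(z-o[2])/d[2]
def at_d(name,u,v,dep,pose=None):
    o,d=ray(name,u,v,pose); return o+d*dep
def proj(name,X,pose=None):
    p=optics.camera_params(name); X=np.array(X,float)
    if name=="wrist":
        T=np.array(p["T_tool_cam"]); pos,R=pose
        c=T[:3,:3].T@(R.T@(X-pos)-T[:3,3])
    else: c=np.array(p["R"])@X+np.array(p["t"])
    xy=c[:2]/c[2]; xy=xy*(1+p["k1"]*(xy@xy)); m=p["mtx"]
    return np.array([m[0][0]*xy[0]+m[0][2],m[1][1]*xy[1]+m[1][2]])
def pose():
    s=sensors.read_state(); return s["eef_pos"].copy(),s["eef_rot"].copy()
def down(yaw):  # tool x at angle yaw, z down
    c,s=np.cos(yaw),np.sin(yaw)
    return np.array([[c,s,0],[s,-c,0],[0,0,-1.]])
def crop(im,u,v,r,k,fn):
    c=im[max(0,v-r):v+r,max(0,u-r):u+r]; cv2.imwrite("pics/"+fn,cv2.resize(c[:,:,::-1],None,fx=k,fy=k,interpolation=cv2.INTER_CUBIC))
E
python3 - <<'E'
from h import *
im=cv2.imread("pics/top0.png")
cv2.imwrite("pics/top0c.png",cv2.resize(im[130:280,145:345],None,fx=4,fy=4,interpolation=cv2.INTER_CUBIC))
cv2.imwrite("pics/top0d.png",cv2.resize(im[165:280,330:400],None,fx=5,fy=5,interpolation=cv2.INTER_CUBIC))
E
```

```text
(no output)
```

View pics/top0c.png

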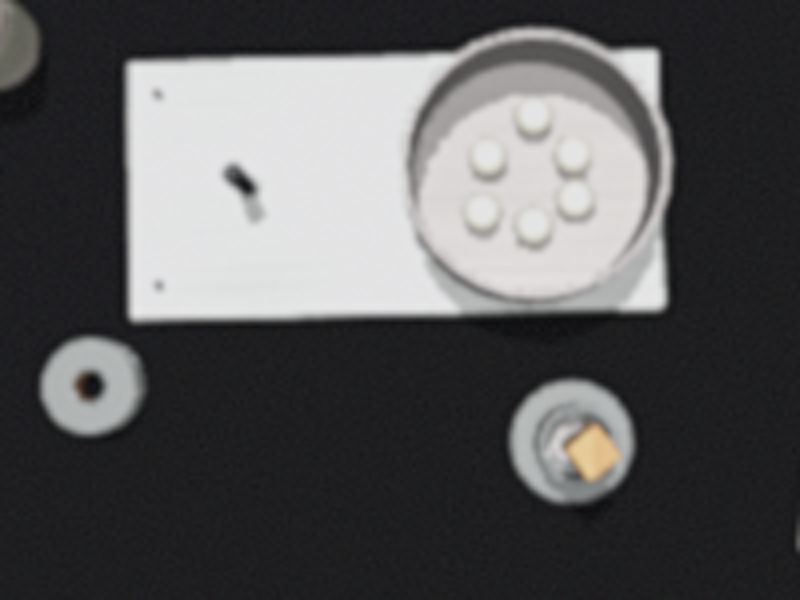

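View pics/top0d.png

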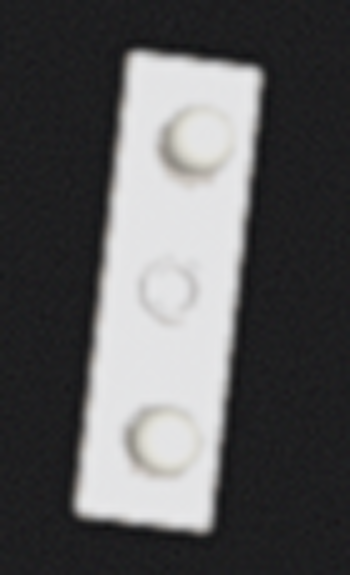

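Run:
```python
from h import *
f=lambda x,y,k,ox,oy:(x/k+ox-0.375,y/k+oy-0.375)
T=lambda x,y,z:at_z("top",*f(x,y,4,145,130),z).round(1)
D=lambda x,y,z:at_z("top",*f(x,y,5,330,165),z).round(1)
print("pot rim",T(540,164,97))
c=[T(*p,12) for p in((126,61),(658,48),(667,309),(130,322))];print("plate",c,np.mean(c,0))
e=(c[1]+c[2]-c[0]-c[3])/2; print(np.linalg.norm(e),np.linalg.norm(c[0]-c[3]),np.degrees(np.arctan2(-e[1],-e[0])))
print("spindle tip",T(234,172,84),"foot",T(257,214,12))
print("spool",T(91,385,28)," holder foot",T(572,441,3),"grip top",T(592,452,156))
print("balls",D(200,142,32),D(165,440,32),"ring",D(168,290,18))
c=[D(*p,10) for p in((128,50),(263,68),(213,532),(76,516))];print(c,np.mean(c,0))
im,d=optics.grab_frame("top")
for u,v in((167-7,226),(167+7,226),(293,243),(280,180),(363,253),(370,193)): print(u,v,at_d("top",u,v,d[v,u]).round(1))
```

```text
pot rim [615.6 -44.6  97. ]
plate [array([691.4, 233.7,  12. ]), array([ 710. , -128.5,   12. ]), array([ 531.8, -137.4,   12. ]), array([513.9, 223.9,  12. ])] [611.775  47.925  12.   ]
362.2100564589559 177.7703293578543 92.88807803084832
spindle tip [607.5 146.9  84. ] foot [589. 141.  12.]
spool [471.2 244.5  28. ]  holder foot [441.2 -75.8   3. ] grip top [441.4 -74.4 156. ]
balls [ 571.5 -288.8   32. ] [ 413.8 -271.2   32. ] ring [ 492.7 -276.3   18. ]
[array([ 622.8, -256. ,   10. ]), array([ 614.9, -329.8,   10. ]), array([ 363.9, -303.7,   10. ]), array([ 370.7, -230. ,   10. ])] [ 493.075 -279.875   10.   ]
160 226 [470.4 263.7  29. ]
174 226 [471.3 227.2  27. ]
293 243 [440.7 -75.1 158. ]
280 180 [601.9 -50.9  16.7]
363 253 [ 414.2 -266.9   50.7]
370 193 [ 570.5 -286.1   44.2]
```

Run:
```python
from h import *
q1=np.arctan2(-280,440)
t0=sensors.read_state()["t"]
ctrl.move_ptp([440,-280,240],down(q1+np.pi/2-0.6)); 
P=pose(); s=sensors.read_state(); print(s["t"]-t0,P[0],s["q"])
im,d=optics.grab_frame("wrist"); cv2.imwrite("pics/w1.png",im[:,:,::-1])
im2,_=optics.grab_frame("top"); cv2.imwrite("pics/top1.png",im2[:,:,::-1])
np.savez("w1.npz",p=P[0],R=P[1],d=d)
for X in([571.5,-288.8,32],[413.8,-271.2,32]): print(proj("wrist",X,P))
```

```text
1.4667000000000001 [ 439.70000858 -280.92572088  240.1285808 ] [-7.34208576e-01  1.07514407e-01  1.68989661e+00 -5.27031764e-04
  1.34374372e+00  4.33779726e-01]
[312.89853238  56.17770985]
[238.55878145 186.59881032]
```

View pics/w1.png

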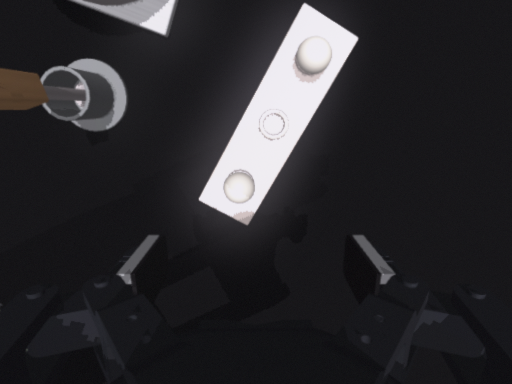

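View pics/top1.png

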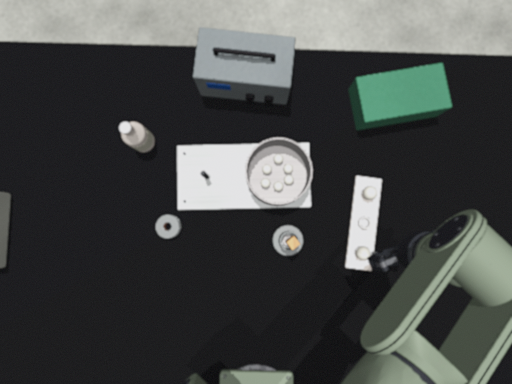

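```bash
cat > balls.py <<'E'
from h import *
import sys
def st(m): s=sensors.read_state(); print(m,round(s["t"],2),s["eef_pos"].round(1),s["force"].round(1),round(s["grip_width"],1),s["q"].round(2))
def ball(b,tgt,yawp):
    yaw=np.arctan2(b[1],b[0])+np.pi/2
    ctrl.gripper_to(70)
    ctrl.move_ptp([b[0],b[1],110],down(yaw))
    ctrl.move_l([b[0],b[1],43],vel=120)
    ctrl.gripper_to(20,30); st("grip")
    ctrl.move_l([b[0],b[1],215],vel=200); st("lift")
    ctrl.move_ptp([tgt[0],tgt[1],215],down(yawp))
    ctrl.move_l([tgt[0],tgt[1],74],vel=150); st("in pot")
    ctrl.gripper_to(50); 
    ctrl.move_l([tgt[0],tgt[1],215],vel=200); st("out")
E
python3 - <<'E'
from balls import *
ball([413.8,-271.2],[615.3,-44.5],np.pi/2)
im2,_=optics.grab_frame("top"); cv2.imwrite("pics/top2.png",im2[:,:,::-1])
im2,_=optics.grab_frame("wrist"); cv2.imwrite("pics/w2.png",im2[:,:,::-1])
E
```

```text
grip 3.78 [ 414.1 -271.6   43.7] [-1.2  0.3  4.8] 34.3 [-0.76  0.33  1.89 -0.    0.92 -0.18]
lift 4.79 [ 413.  -270.4  213.5] [-0.3 -0.5 -0.8] 33.7 [-0.76  0.08  1.78  0.    1.29 -0.18]
in pot 7.04 [616.4 -44.9  75.3] [ 0.4 -0.2 -0.6] 34.2 [-0.21  0.49  1.57  0.    1.08 -0.21]
out 8.2 [614.3 -44.3 213.5] [-0.1  0.3 -0.7] 50.1 [-0.21  0.33  1.48 -0.    1.34 -0.21]
```

View pics/w2.png

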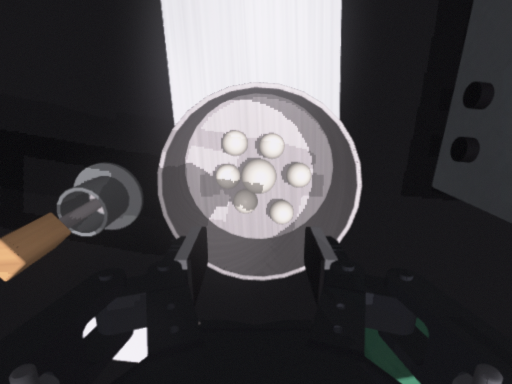

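View pics/top2.png

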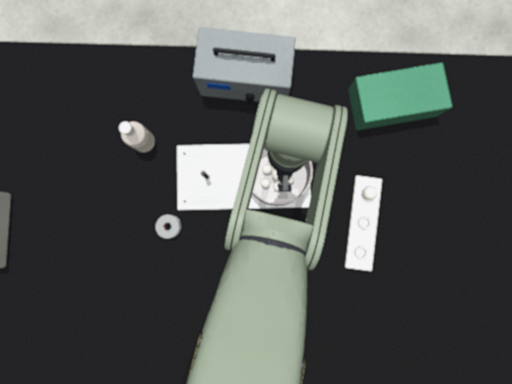

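Run:
```python
from balls import *
ball([571.5,-288.8],[615.3,-85],np.pi/2)
P=pose()
im2,_=optics.grab_frame("wrist"); cv2.imwrite("pics/w3.png",im2[:,:,::-1])
# view of stirrer
a=np.arctan2(-75,441)
ctrl.move_ptp([380,-75,290],down(0.0)); P=pose(); st("stv")
im,d=optics.grab_frame("wrist"); cv2.imwrite("pics/w4.png",im[:,:,::-1]); np.savez("w4.npz",p=P[0],R=P[1],d=d)
print(proj("wrist",[441,-75,156],P))
```

```text
grip 10.81 [ 572.3 -289.4   44.2] [0.3 0.8 4.2] 34.2 [-0.6   0.58  1.51  0.    1.05 -0.14]
lift 11.82 [ 570.4 -288.1  213. ] [-0.4 -0.6 -1.2] 34.2 [-0.6   0.38  1.42 -0.    1.35 -0.13]
in pot 13.75 [616.4 -85.5  75.3] [-0.4  0.3 -0. ] 34.1 [-0.28  0.5   1.56 -0.    1.08 -0.28]
out 14.91 [614.3 -84.7 213.5] [-0.6  0.7 -0.4] 50.1 [-0.28  0.34  1.47  0.    1.34 -0.28]
stv 16.24 [380.2 -75.  289.6] [-0.4 -0.1  0.3] 50.1 [-0.42 -0.24  1.91  0.    1.47  1.15]
[255.44162801 115.25889552]
```

View pics/w3.png

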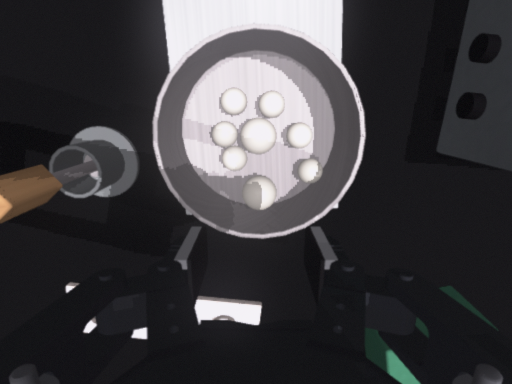

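View pics/w4.png

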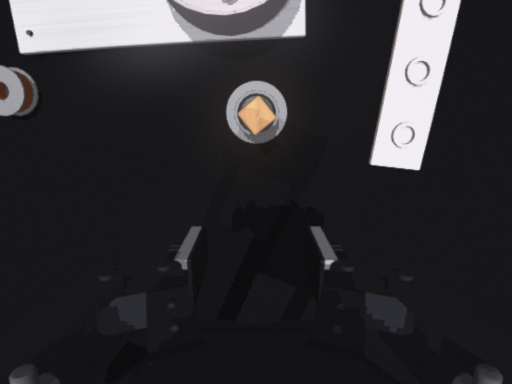

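```bash
python3 -c "
import cv2
im=cv2.imread('pics/w4.png');cv2.imwrite('pics/w4c.png',cv2.resize(im[75:150,220:295],None,fx=8,fy=8,interpolation=cv2.INTER_CUBIC))"
```

```text
(no output)
```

View pics/w4c.png

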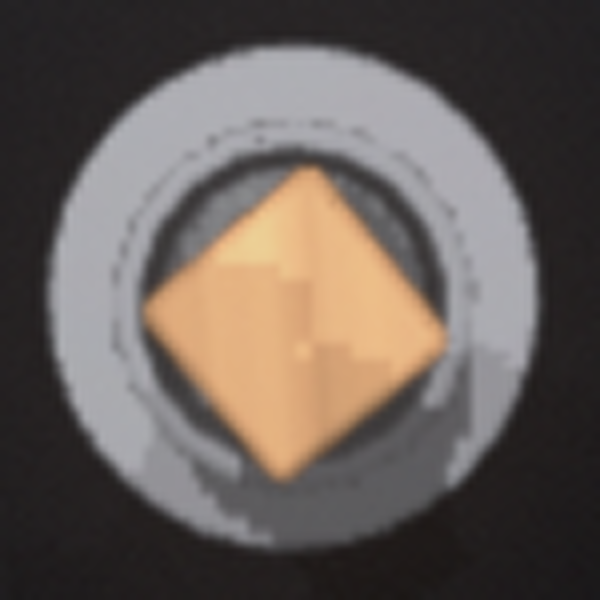

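Run:
```python
from h import *
z=np.load("w4.npz");P=(z["p"],z["R"])
f=lambda x,y:(x/8+220-.44,y/8+75-.44)
c=np.array([at_z("wrist",*f(*p),156,P)[:2] for p in((310,165),(447,338),(283,482),(143,308))])
print(c.round(1),c.mean(0).round(1)); e=np.roll(c,-1,0)-c; print(np.linalg.norm(e,axis=1),np.degrees(np.arctan2(e[:,1],e[:,0]))%90)
print("foot",at_z("wrist",*f(293,297),6,P)); print("depth",at_d("wrist",257,113,z["d"][113,257],P))
```

```text
[[456.9 -77.3]
 [439.8 -91.5]
 [425.  -74.6]
 [442.8 -60.2]] [441.1 -75.9]
[22.2597148  22.4666426  22.8698939  22.23523662] [39.6869429  41.04873257 39.12277319 39.49332177]
foot [441.83922793 -76.05669577   6.        ]
depth [442.82549992 -76.27943688 156.5739054 ]
```

Run:
```python
from balls import *
g=np.array([441.4,-75.9]); yaw=np.radians(39.8)
ctrl.gripper_to(60)
ctrl.move_ptp([g[0],g[1],215],down(yaw))
ctrl.move_l([g[0],g[1],127],vel=120); st("at")
ctrl.gripper_to(15,110); st("grip")
ctrl.move_l([g[0],g[1],260],vel=120); st("up")
P=pose()
im,d=optics.grab_frame("wrist"); cv2.imwrite("pics/w5.png",im[:,:,::-1])
im,d=optics.grab_frame("scene"); cv2.imwrite("pics/s5.png",im[:,:,::-1])
im,d=optics.grab_frame("top"); cv2.imwrite("pics/top5.png",cv2.resize(im[120:220,235:325,::-1],None,fx=6,fy=6,interpolation=cv2.INTER_CUBIC))
```

```text
at 18.1 [442.1 -76.2 127.9] [ 0.4  0.  -0.1] 59.9 [-0.36  0.09  1.96 -0.    1.08  0.51]
grip 18.52 [442.1 -76.  128. ] [-1.   1.8  6.8] 22.5 [-0.36  0.09  1.96  0.    1.08  0.51]
up 19.78 [440.8 -75.7 258.9] [ 0.1 -0.7 -0.9] 22.8 [-0.36 -0.07  1.83 -0.    1.38  0.51]
```

View pics/s5.png

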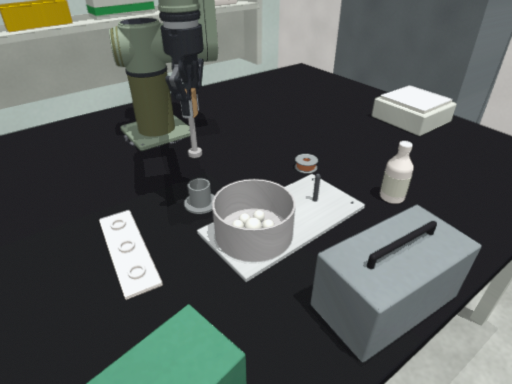

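View pics/top5.png

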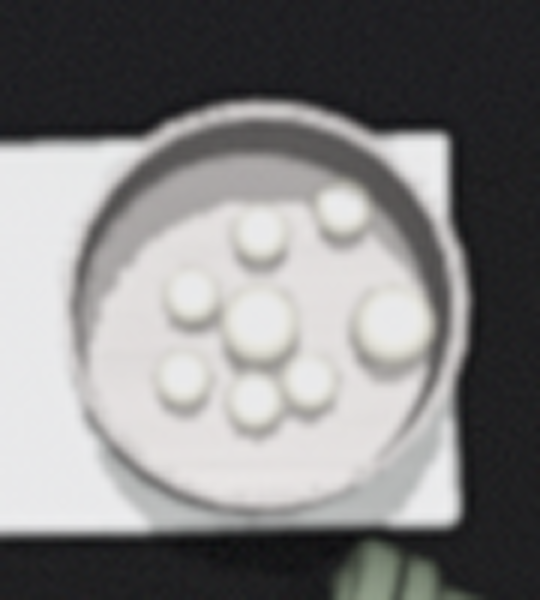

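View pics/w5.png

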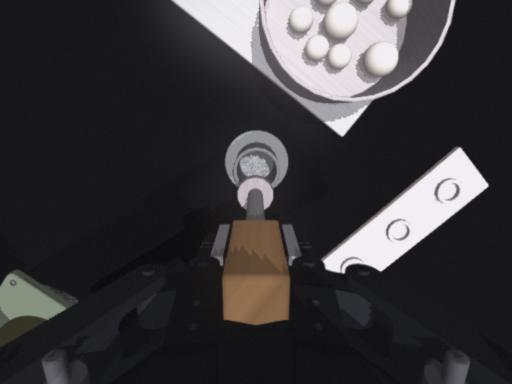

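Run:
```python
from h import *
f=lambda x,y:(x/6+235-.42,y/6+120-.42)
pc=at_z("top",*f(271,305),97)[:2]; print(pc)
B=[(p,13) for p in((261,236),(342,210),(192,297),(184,380),(255,402),(310,382))]+[(p,18) for p in((260,325),(393,325))]
X=[(at_z("top",*f(*p),17+r)[:2],r) for p,r in B]
pc=np.array([615.3,-44.5])
for x,r in X: print((x-pc).round(1),r,np.linalg.norm(x-pc).round(1))
best=max(((min(np.linalg.norm(pc+ρ*np.array([np.cos(a),np.sin(a)])-x)-r-15 for x,r in X),ρ,a) for ρ in(34,38,42,46,50,55) for a in np.arange(0,6.28,.1)))
for ρ in (34,38,42,46,50,55): print(max((round(min(np.linalg.norm(pc+ρ*np.array([np.cos(a),np.sin(a)])-x)-r-15 for x,r in X),1),ρ,round(a,1)) for a in np.arange(0,6.28,.1)))
```

```text
[616.14605266 -44.87193714]
[41.5  0.7] 13 41.5
[ 54.2 -35.1] 13 64.6
[13.4 30.8] 13 33.6
[-23.8  33.5] 13 41.1
[-32.8   1.8] 13 32.8
[-23.2 -22.4] 13 32.3
[1.  0.6] 18 1.1
[  2.5 -58.2] 18 58.2
(np.float64(1.0), 34, np.float64(5.3))
(np.float64(2.6), 38, np.float64(5.4))
(np.float64(-0.3), 42, np.float64(5.4))
(np.float64(-2.6), 46, np.float64(5.3))
(np.float64(-0.5), 50, np.float64(0.6))
(np.float64(2.6), 55, np.float64(0.6))
```

```bash
cat > stir.py <<'E'
from balls import *
pc=np.array([615.5,-44.6]); yaw=np.radians(39.8)
def pt(r,a): return pc+r*np.array([np.cos(a),np.sin(a)])
def arc(a0,a1,z,r,n,vel,log):
    for a in np.linspace(a0,a1,n+1)[1:]:
        p=pt(r,a); hit=ctrl.move_l([p[0],p[1],z],vel=vel,threshold=40)
        s=sensors.read_state(); log.append((a,*s["eef_pos"],*s["force"],hit))
        if hit: print("HIT",round(a,2),s["eef_pos"].round(1),s["force"].round(1))
E
python3 - <<'E'
from stir import *
p=pt(38,5.4)
ctrl.move_ptp([p[0],p[1],260],down(yaw)); 
ctrl.move_l([p[0],p[1],165],vel=150); st("above beads")
h=ctrl.move_l([p[0],p[1],135],vel=30,threshold=8); print(h); st("touch")
E
```

```text
above beads 21.52 [640.2 -74.3 166.4] [ 0.4 -0.  -1.3] 23.2 [-0.25  0.43  1.44 -0.    1.27  0.63]
True
touch 22.32 [639.3 -73.9 139. ] [-0.6 -0.2  4.3] 22.7 [-0.25  0.46  1.46 -0.    1.22  0.63]
```

Run:
```python
from stir import *
p=pt(38,5.4)
ctrl.move_l([p[0],p[1],140],vel=30); st("z")
log=[]
arc(5.4,5.4+2*np.pi,140,39,16,70,log)
for l in log[::2]: print(np.round(l,1))
st("r1")
im,d=optics.grab_frame("scene"); cv2.imwrite("pics/s6.png",cv2.resize(im[80:280,130:330,::-1],None,fx=3,fy=3))
im,d=optics.grab_frame("wrist"); cv2.imwrite("pics/w6.png",im[:,:,::-1])
```

```text
z 22.57 [639.3 -73.9 139.4] [-0.4 -0.3 -2.5] 23.0 [-0.25  0.46  1.46  0.    1.23  0.63]
[ 5.800e+00  6.501e+02 -6.230e+01  1.396e+02 -3.000e-01  5.000e-01
 -1.900e+00  0.000e+00]
[ 6.600e+00  6.526e+02 -3.260e+01  1.400e+02  5.000e-01 -0.000e+00
 -2.000e+00  0.000e+00]
[ 7.400e+00  6.334e+02 -9.900e+00  1.400e+02 -7.000e-01  1.000e-01
 -2.500e+00  0.000e+00]
[  8.1 604.2  -7.4 140.    0.9  -0.8  -2.5   0. ]
[  8.9 581.7 -27.  140.5   1.4  -1.4  -1.6   0. ]
[ 9.700e+00  5.786e+02 -5.630e+01  1.402e+02  8.000e-01  1.000e-01
 -1.200e+00  0.000e+00]
[ 1.050e+01  5.968e+02 -7.980e+01  1.396e+02  7.000e-01  4.000e-01
 -1.700e+00  0.000e+00]
[ 1.130e+01  6.268e+02 -8.180e+01  1.399e+02  4.000e-01 -3.000e-01
 -1.600e+00  0.000e+00]
r1 28.44 [637.8 -73.5 139.2] [-7.   1.   3.5] 22.7 [-0.25  0.46  1.46 -0.    1.23  0.63]
```

View pics/s6.png

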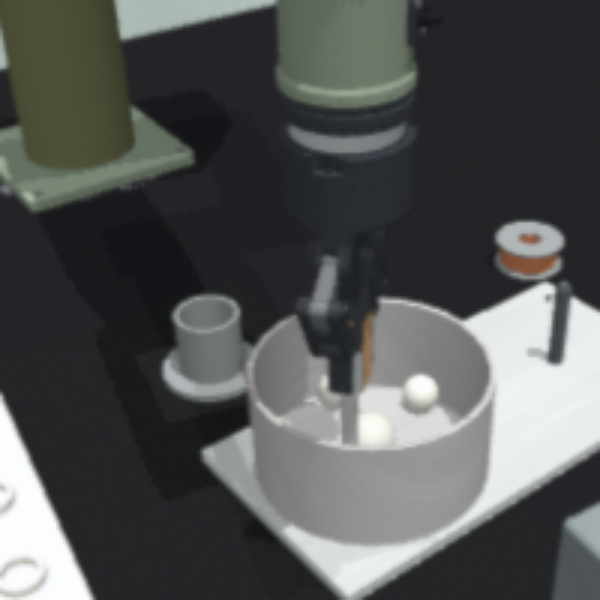

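View pics/w6.png

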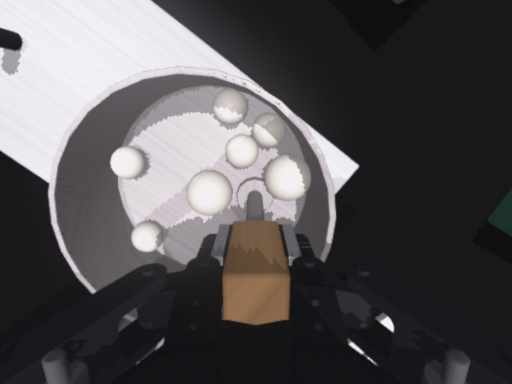

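Run:
```python
from stir import *
log=[]
a=5.4
for k in range(5):
    arc(a,a+2*np.pi,139.8,40,16,75,log); a+=2*np.pi; st(f"round {k+2}")
arc(a,a+1.5,139.8,40,4,75,log)
L=np.array([l[:7] for l in log],float); print(abs(L[:,4:]).max(0),L[:,3].min(),L[:,3].max())
im,d=optics.grab_frame("wrist"); cv2.imwrite("pics/w7.png",im[:,:,::-1])
```

```text
round 2 34.27 [640.8 -75.3 139.6] [-0.   0.1 -1.8] 23.0 [-0.25  0.46  1.46 -0.    1.23  0.62]
round 3 40.01 [641.1 -75.7 139.7] [ 0.4  0.4 -1.8] 23.0 [-0.25  0.46  1.46 -0.    1.23  0.62]
round 4 45.74 [641.1 -75.8 139.7] [-0.6  0.9 -2. ] 22.9 [-0.25  0.46  1.46 -0.    1.23  0.62]
round 5 51.48 [640.3 -73.7 139.4] [-0.8  5.3  0.4] 22.7 [-0.25  0.46  1.46  0.    1.23  0.62]
round 6 57.21 [640.1 -74.  139.2] [-1.7  4.6 -0.3] 22.7 [-0.25  0.46  1.46  0.    1.23  0.62]
[11.24992577  9.82667725  7.62366626] 139.19584331167442 141.9752556356483
```

View pics/w7.png

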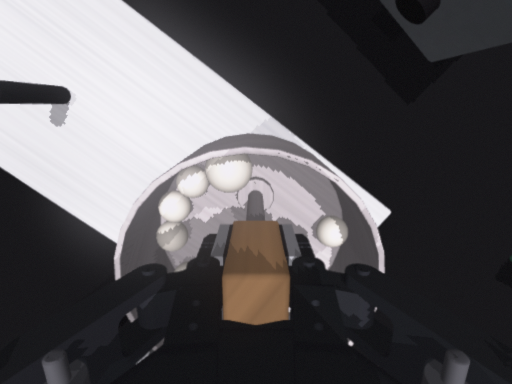

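Run:
```python
from stir import *
p=pose()[0]
ctrl.move_l([p[0],p[1],170],vel=40); ctrl.move_l([p[0],p[1],265],vel=150); st("up")
ctrl.move_ptp([442,-76,265],down(yaw)); st("over holder"); 
P=pose()
im,d=optics.grab_frame("wrist"); cv2.imwrite("pics/w8.png",im[:,:,::-1])
im,d=optics.grab_frame("top"); cv2.imwrite("pics/top8.png",cv2.resize(im[120:220,235:325,::-1],None,fx=6,fy=6,interpolation=cv2.INTER_CUBIC))
im,d=optics.grab_frame("scene"); cv2.imwrite("pics/s8.png",cv2.resize(im[50:250,100:300,::-1],None,fx=3,fy=3))
print(proj("wrist",[P[0][0],P[0][1],P[0][2]-122],P), proj("wrist",[441.6,-76,58],P))
```

```text
up 60.35 [647.2 -20.8 264. ] [-0.3  0.5 -2.1] 22.7 [-0.17  0.36  1.34  0.    1.46  0.71]
over holder 61.21 [442.8 -76.1 265.1] [ 0.5 -0.2 -0.7] 22.8 [-0.36 -0.08  1.82  0.    1.39  0.51]
[255.49742594 190.26856456] [254.66002182 170.61306774]
```

View pics/w8.png

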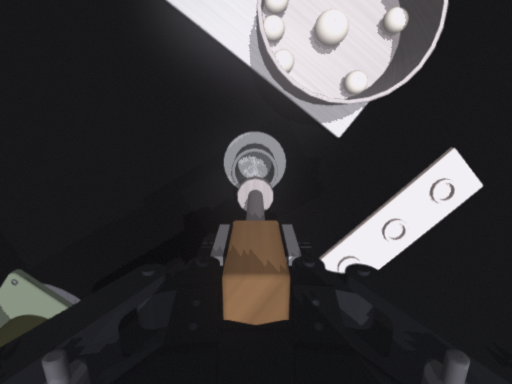

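View pics/top8.png

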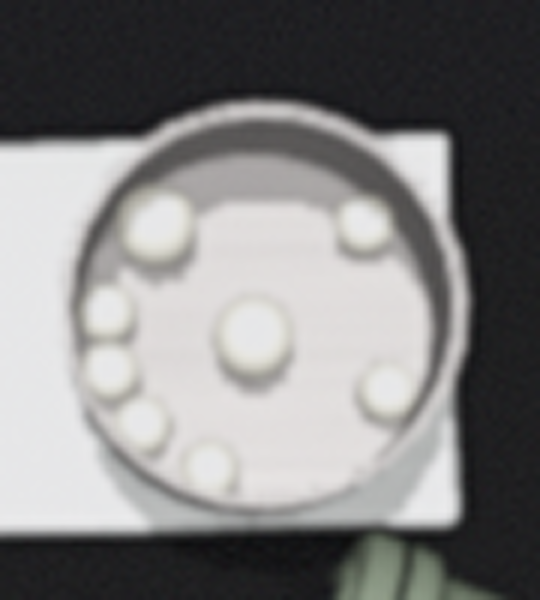

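View pics/s8.png

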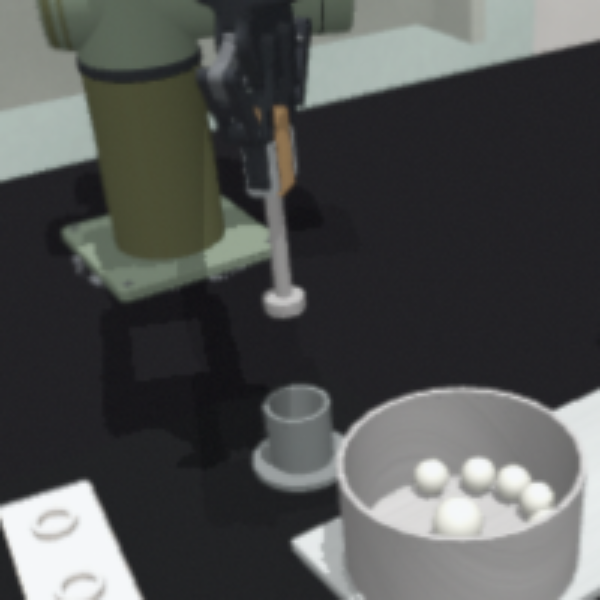

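Run:
```python
from stir import *
ctrl.move_l([441.8,-76,190],vel=120); 
im,d=optics.grab_frame("wrist"); cv2.imwrite("pics/w9.png",im[:,:,::-1])
h=ctrl.move_l([441.8,-76,125],vel=35,threshold=8); print(h); st("touch")
```

```text
True
touch 63.8 [441.8 -76.1 128. ] [-0.4 -0.1  4. ] 22.9 [-0.36  0.09  1.96 -0.    1.08  0.51]
```

View pics/w9.png

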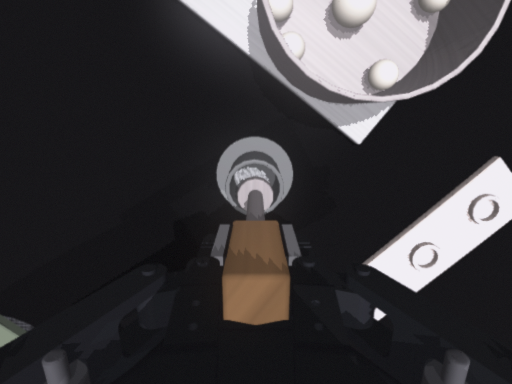

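Run:
```python
from stir import *
ctrl.gripper_to(60,60); ctrl.move_l([441.8,-76,220],vel=150); st("up")
ctrl.gripper_to(85)
ctrl.move_ptp([420,150,270],down(np.radians(60))); P=pose(); st("view")
im,d=optics.grab_frame("wrist"); cv2.imwrite("pics/w10.png",im[:,:,::-1]); np.savez("w10.npz",p=P[0],R=P[1],d=d)
im,d=optics.grab_frame("top"); cv2.imwrite("pics/top10.png",im[:,:,::-1])
im,d=optics.grab_frame("scene"); cv2.imwrite("pics/s10.png",im[:,:,::-1])
print(proj("wrist",[471,244.5,28],P),proj("wrist",[607,146,86],P))
```

```text
up 65.02 [441.1 -75.8 219.1] [-0.5 -0.1  0.8] 60.4 [-0.36 -0.03  1.88 -0.    1.3   0.51]
view 66.32 [420.  149.4 269.7] [-0.7  0.4  0.7] 84.8 [ 0.15 -0.09  1.82 -0.    1.41  0.67]
[252.54199445  70.56678206] [423.33990397  83.5426461 ]
```

View pics/w10.png

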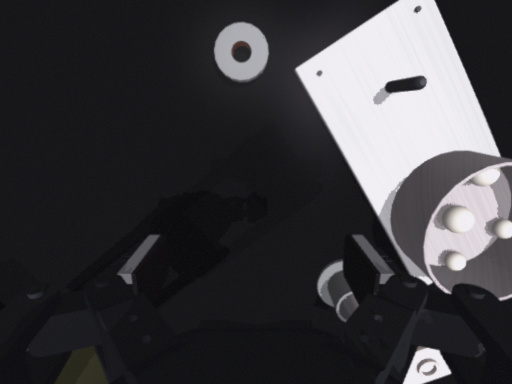

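View pics/top10.png

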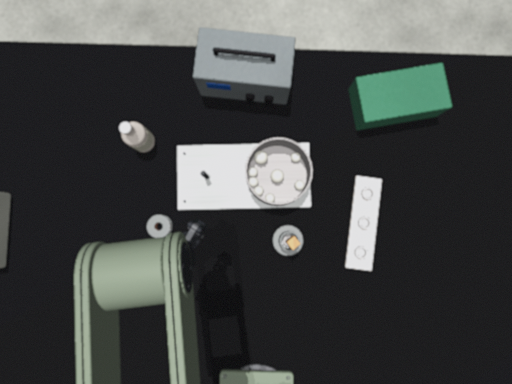

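View pics/s10.png

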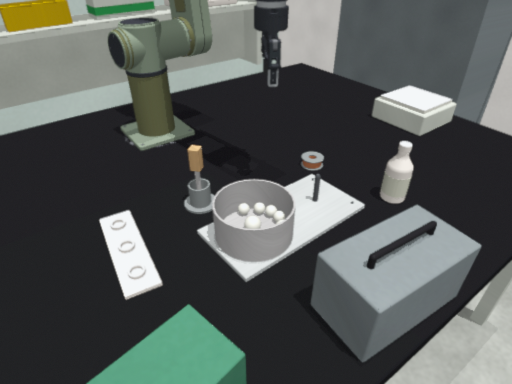

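Run:
```python
from h import *
z=np.load("w10.npz");P=(z["p"],z["R"])
d=z["d"]; pts=np.array([at_d("wrist",u,v,d[v,u],P) for v in range(15,90) for u in range(205,280) if d[v,u]>0])
t=pts[(pts[:,2]>22)&(pts[:,2]<34)]; print(len(t),t[:,2].mean(),t.min(0),t.max(0)); c,r=cv2.minEnclosingCircle(t[:,:2].astype(np.float32)); print(c,r)
print(at_z("wrist",241.5,49.5,28,P), at_z("top",159,226,28))
im=cv2.imread("pics/w10.png");cv2.imwrite('pics/w10c.png',cv2.resize(im[10:95,200:285],None,fx=7,fy=7,interpolation=cv2.INTER_CUBIC))
```

```text
Traceback (most recent call last):
  File "h.py", line 15, in at_d
    o,d=ray(name,u,v,pose); return o+d*dep
        ~~~^^^^^^^^^^^^^^^
  File "h.py", line 4, in ray
    p=optics.camera_params(name)
ValueError: time passes only in moves, steps and waits
```

View pics/w10c.png

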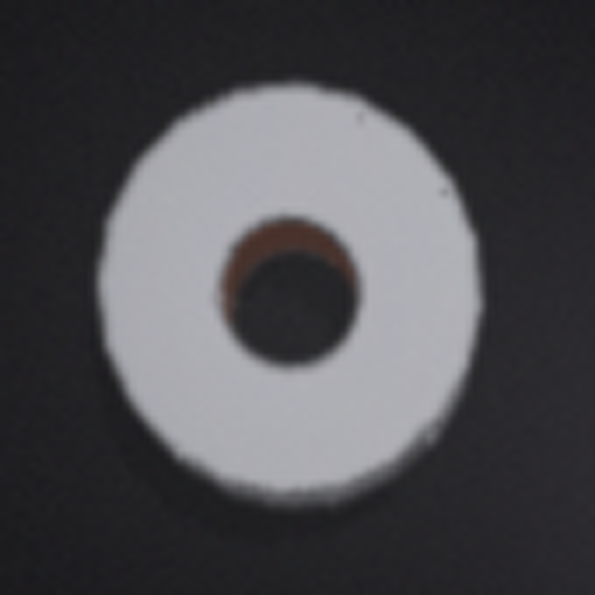

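Run:
```python
from balls import *
c=[470.2,268.9]; yaw=np.arctan2(c[1],c[0])+np.pi/2
ctrl.move_ptp([c[0],c[1],100],down(yaw))
P=pose(); im,d=optics.grab_frame("wrist"); cv2.imwrite("pics/w11.png",im[:,:,::-1]); print(proj("wrist",[*c,28],P))
h=ctrl.move_l([c[0],c[1],25],vel=80,threshold=8); print(h); st("down")
im=cv2.imread("pics/w10.png");cv2.imwrite('pics/w10d.png',cv2.resize(im[55:115,365:440],None,fx=8,fy=8,interpolation=cv2.INTER_CUBIC))
```

```text
[255.25932848 208.96089139]
False
down 68.47 [470.8 269.2  25.5] [ 0.2  0.9 -0.2] 84.8 [ 0.36  0.44  1.78  0.    0.92 -0.16]
```

View pics/w10d.png

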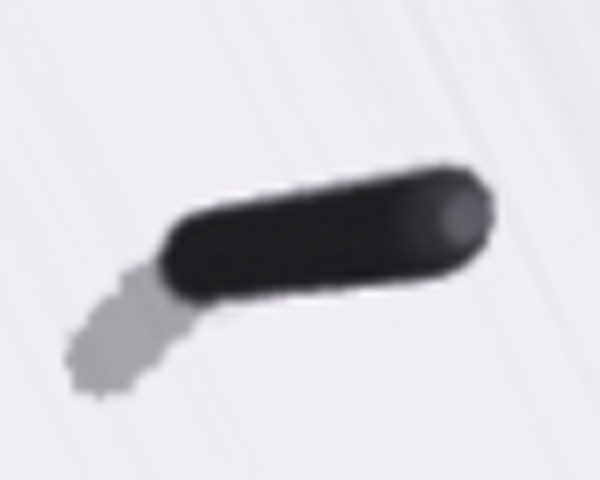

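View pics/w11.png

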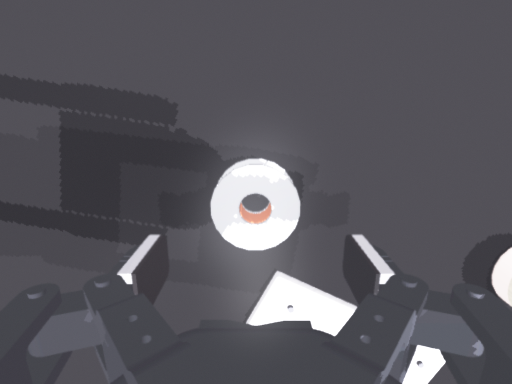

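Run:
```python
from balls import *
z=np.load("w10.npz");P=(z["p"],z["R"])
print("tip",at_z("wrist",422.4-.4,81.6-.4,86,P), "edge foot", at_z("wrist",365+190/8,55+257/8,12,P))
ctrl.gripper_to(50,45); st("grip")
p=pose()[0]
ctrl.move_l([p[0],p[1],160],vel=120); st("lift"); P=pose()
im,d=optics.grab_frame("wrist"); cv2.imwrite("pics/w12.png",im[:,:,::-1]); np.savez("w12.npz",p=P[0],R=P[1],d=d)
im,_=optics.grab_frame("scene"); cv2.imwrite("pics/s12.png",cv2.resize(im[50:250,200:400,::-1],None,fx=3,fy=3))
```

```text
tip [606.67069549 149.01459518  86.        ] edge foot [605.77521583 148.29692901  12.        ]
grip 68.82 [471.3 269.4  26.1] [-0.2 -0.1  4.6] 60.6 [ 0.36  0.44  1.78  0.    0.92 -0.16]
lift 70.09 [470.6 269.1 158.9] [-0.1 -0.4 -1.3] 60.6 [ 0.36  0.24  1.72  0.    1.19 -0.16]
```

View pics/w12.png

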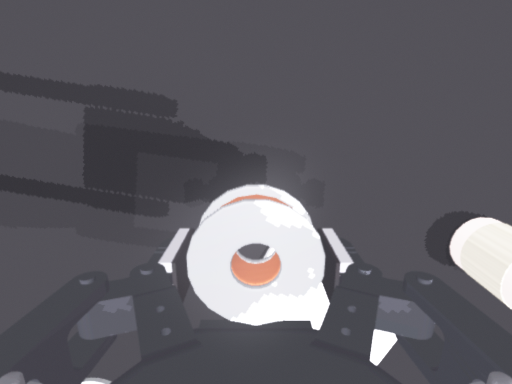

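View pics/s12.png

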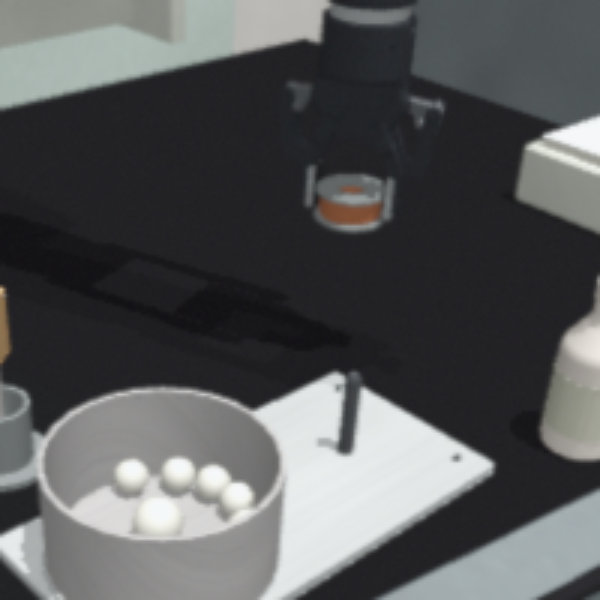

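Run:
```python
from balls import *
z=np.load("w12.npz");P=(z["p"],z["R"]);d=z["d"]
X=at_z("wrist",256-.4,261,P[0][2]+1.9,P); o=P[1].T@(X-P[0]); print("tool off",o)
pts=np.array([P[1].T@(at_d("wrist",u,v,d[v,u],P)-P[0]) for v in range(195,330) for u in range(190,325) if d[v,u]>0])
t=pts[(pts[:,2]>-5)&(pts[:,2]<2)]; print(len(t),t.min(0),t.max(0),cv2.minEnclosingCircle(t[:,:2].astype(np.float32)))
yaw=np.arctan2(147,606.5)+np.pi/2
ctrl.move_ptp([606.5,147,160],down(yaw)); st("hover"); P=pose()
im,d=optics.grab_frame("wrist"); cv2.imwrite("pics/w13.png",im[:,:,::-1]); np.savez("w13.npz",p=P[0],R=P[1],d=d)
im,_=optics.grab_frame("scene"); cv2.imwrite("pics/s13.png",cv2.resize(im[110:220,260:370,::-1],None,fx=5,fy=5,interpolation=cv2.INTER_CUBIC))
```

```text
tool off [ 2.82836083 -0.07568372 -1.89882243]
12004 [-30.63931225 -29.65891409  -4.19028233] [30.86408462 30.71317235  1.97515384] ((0.04953089728951454, 0.6559619307518005), 31.628480911254883)
hover 70.95 [605.5 147.4 159.2] [-0.7  0.1 -1.3] 60.6 [ 0.1   0.4   1.51  0.    1.24 -0.14]
```

View pics/w13.png

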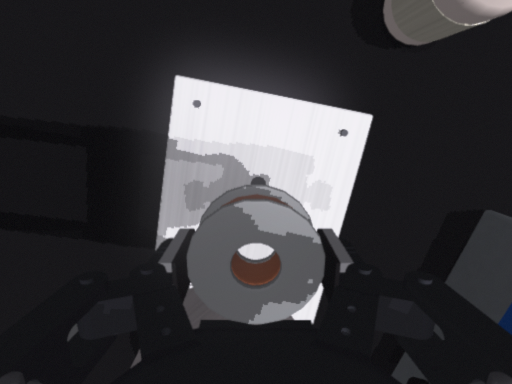

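View pics/s13.png

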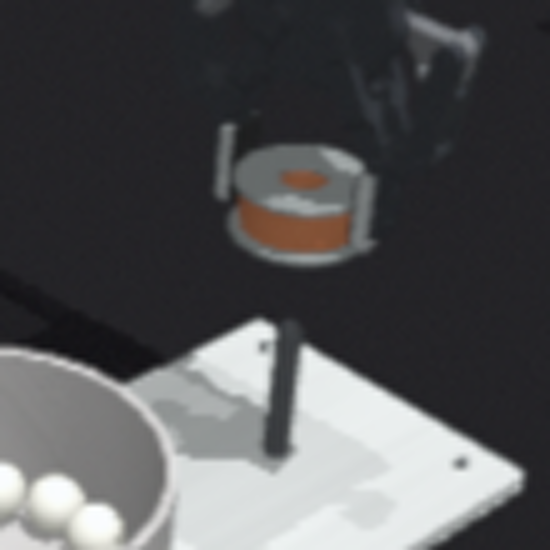

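Run:
```python
from h import *
z=np.load("w13.npz");P=(z["p"],z["R"])
print("wrist tip proj of est", proj("wrist",[606.5,147,86],P))
im=cv2.imread("pics/w13.png");cv2.imwrite('pics/w13c.png',cv2.resize(im[160:220,220:300],None,fx=8,fy=8,interpolation=cv2.INTER_CUBIC))
s=lambda X:(proj("scene",X)-[260,110])*5+2
print("scene tip",s([606.5,147,86]),"foot",s([606.5,147,12]),"spool top at TCP",s([605.5,147.4,161]))
for dx in((5,0),(0,5)):print(s([606.5+dx[0],147+dx[1],86]))
```

```text
wrist tip proj of est [257.30645876 210.77916765]
scene tip [286.24761309 322.11949861] foot [271.41687157 450.17599873] spool top at TCP [301.76870686 176.9734294 ]
[293.91135836 326.86704707]
[294.04710209 318.63656047]
```

View pics/w13c.png

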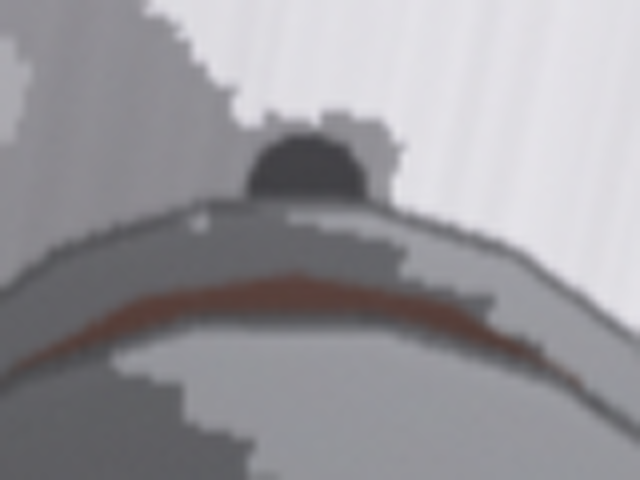

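Run:
```python
from balls import *
h=ctrl.move_l([606.7,146.5,100],vel=80,threshold=6); print(h); st("a")
if not h:
    h=ctrl.move_l([606.7,146.5,45],vel=50,threshold=6); print(h); st("b")
im,_=optics.grab_frame("scene"); cv2.imwrite("pics/s14.png",cv2.resize(im[110:220,260:370,::-1],None,fx=5,fy=5,interpolation=cv2.INTER_CUBIC))
```

```text
False
a 71.95 [607.3 146.5 100.4] [-0.3  0.5 -0.5] 60.6 [ 0.1   0.47  1.54  0.    1.13 -0.14]
False
b 73.2 [607.1 146.5  45.5] [ 1.6  0.5 -0.5] 60.8 [ 0.1   0.55  1.56 -0.    1.04 -0.14]
```

View pics/s14.png

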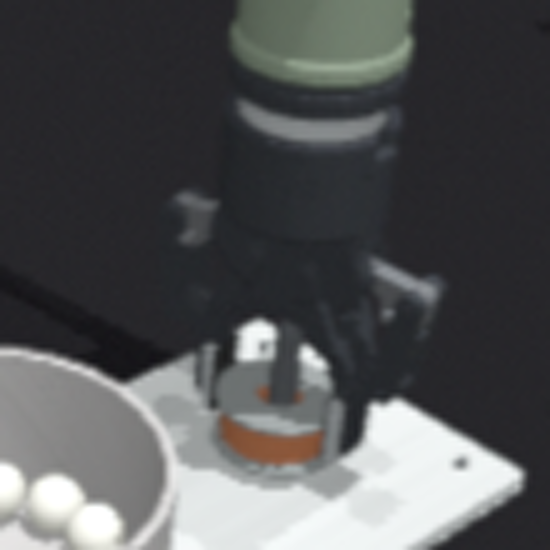

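Run:
```python
from balls import *
ctrl.move_l([606.9,146.5,41],vel=30,threshold=8); st("low")
ctrl.gripper_to(80); st("rel")
ctrl.move_l([606.9,146.5,125],vel=120)
ctrl.gripper_to(40)
h=ctrl.move_l([606.9,147,55],vel=40,threshold=6); print(h); st("push")
ctrl.move_l([606.9,147,150],vel=150)
ctrl.move_ptp([420,150,270],down(np.radians(60))); P=pose(); st("view")
for n in("wrist","top","scene"):
    im,d=optics.grab_frame(n); cv2.imwrite(f"pics/{n}15.png",im[:,:,::-1])
cv2.imwrite("pics/s15c.png",cv2.resize(im[80:280,160:420,::-1],None,fx=3,fy=3,interpolation=cv2.INTER_CUBIC))
```

```text
low 73.53 [606.6 146.5  40.7] [ 0.3  0.8 -1.3] 60.9 [ 0.1   0.55  1.56 -0.    1.03 -0.14]
rel 73.87 [607.1 146.5  41.3] [-0.1 -0.  -0.1] 80.2 [ 0.1   0.55  1.56  0.    1.03 -0.14]
True
push 76.57 [606.7 146.9  63.3] [-0.9 -0.1  5.3] 39.8 [ 0.1   0.52  1.55 -0.    1.07 -0.14]
view 78.19 [420.1 149.9 269.1] [ 0.2  0.6 -0.8] 40.1 [ 0.15 -0.09  1.82 -0.    1.4   0.67]
```

View pics/s15c.png

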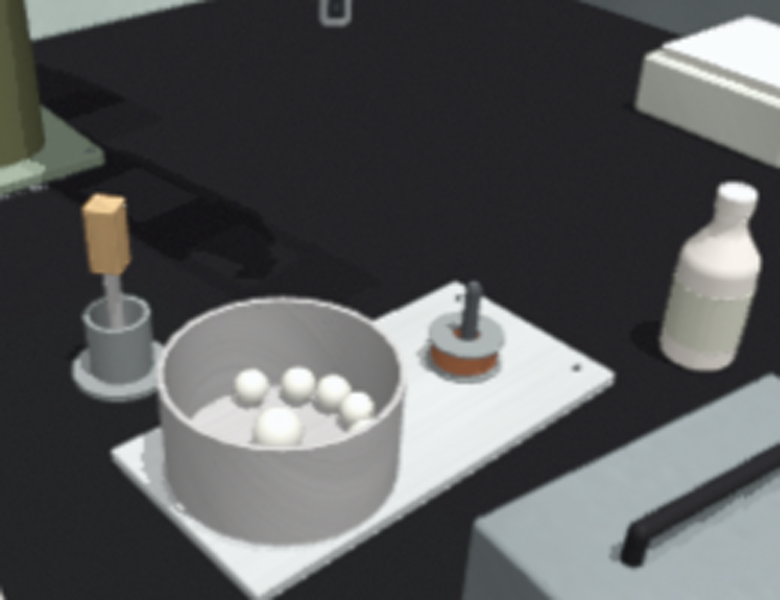

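View pics/top15.png

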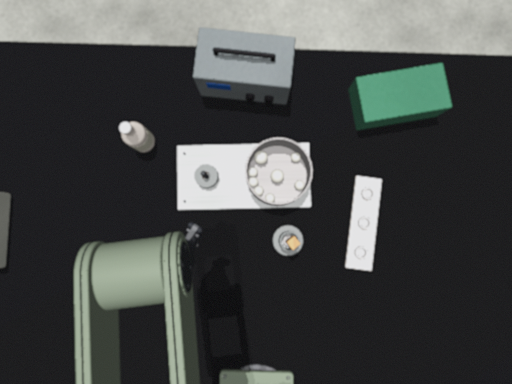

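View pics/wrist15.png

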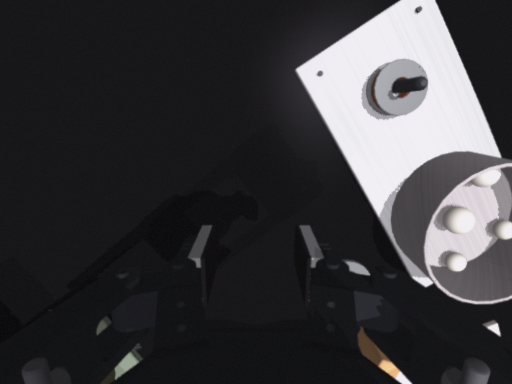

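```bash
python3 -c "
from h import *
ctrl.finish_job()"
```

```text
the job is handed in; nothing more can be done
```

I finished the job and handed it in at about 78 s of the 210 s limit; I saw no failures.

- **Fresh balls:** Two were in the rack and both are now in the steel pot. The last top picture shows them with all six old beads in the pot and the rack empty.
- **Stirring:** I made about 6¼ rounds one way at 39–40 mm radius, with no jams (logged side forces up to about 11 N). The foot rode about 0–1 mm above the floor, except for brief rises to about 3 mm. Comparing the before and after pictures, the beads ended up by the wall, away from where they started.
- **Stirrer:** It is back in its holder, foot down. It touched the holder floor at the same height it was picked up from, and the last pictures show it standing upright.
- **Spool:** Only one was on the bench. It was knocked about 24 mm aside during the run, so I measured it again before picking it up. It is threaded on the spindle, and the final push met it at about 40.7 mm, against 40 mm for fully seated.
- **Bottle:** It stands where it was in the first picture, and the gripper was empty and clear of everything at hand-in.

The spindle position estimates from different views differed by up to 4 mm in y. I used the average, and the spool went on without contact force.

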